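Take the lens off the camera

ROBOT

A 6-joint arm with a two-finger parallel gripper is mounted at the origin on a cart in front of the work surface, level with it; the furniture and walls round the work are solid. World frame = base frame: x ahead of the robot, y to its left, z up, the work surface at z = 0. Lengths are in m, angles in rad, forces in N, time in s.
With the tool pointing down it reaches from about 0.3 to 0.775 m from the base axis. Payload 14.6 kg.
Tool frame: the origin (TCP) lies midway between the tips of the shut fingers; the grasp point (between the pads) lies 19 mm behind it; z points along the fingers, y is the line along which they close (so a half turn about z gives the same grasp; the last joint's range is limited). The gripper opens to 94 mm and grips with 3 to 60 N. Pads are 16 mm wide; open, the fingers measure 119 mm over their backs; the gripper's body (75 mm by 177 mm) begins 78 mm behind the grasp point.
Start: joints at [1.259, 0.3, 1.521, -0, 1.321, -0.067], TCP at [0.133, 0.534, 0.205] pointing down, gripper open.
Joint ranges: [-3.03, 3.03], [-0.79, 2.21], [0.23, 2.52], [-1.04, 4.18], [0, 3.07], [-2.55, 2.55]. Speed limits (rad/s): [2.22, 2.22, 2.57, 3.14, 3.14, 3.14].

INTERFACE

Orientations are given as [roll, pitch, yaw] about the fixed x, y, z axes, in that order (R = Rz(yaw) Ry(pitch) Rx(roll)).
In Python, from rig import * gives the robot as it stands. The module is installed in compiled form; this text tells all that it offers.
- The arm moves only by the shell command python3 -m handwheel 'ROWS' [FORCE]. ROWS is JSON, a list that holds one entry, the list of rows, each a list of 5 numbers: the opening, from -1 (shut) to 1 (fully open), then the shift along the tool's x, y, z in cm, then the turn about the tool's z in rad. A call has 1 to 20 rows; each row shifts and turns the commanded pose from where the row before left it, along the tool's axes as they then stand; what a row does not reach is not made up. A row lasts 1/8 s, in which the tool goes at most 62.5 mm and 10.7 degrees, less where a joint would pass 70% of its speed; a pose out of reach is approached as far as the arm can. A call is refused whole if a number of a shift passes 6.25 or a number of a turn 0.188, either way. A call with a gripper value outside its range is refused whole. The fingers move at their own pace and stop on an object; FORCE is the grip in N (left out, the last holds). Time passes only in rows, so rows that do not move let the fingers close. It gives the time, the measured TCP pose, the force, the opening and the grip force at its end, in the units of the state.
- observe(): the state, without advancing time (a new reading comes with each control period).
- camera(name): name is "scene" or "top" or "wrist"; returns a dict with "image" (420x560x3 uint8, blue, green, red), "fx", "fy", "cx", "cy" (pixels), "world_to_cam" (4x4, takes a point from world to camera coordinates). Camera axes: x right, y up, looking along -z (the intrinsics and any distortion apply to the point x, -y, -z); pixel columns grow to the right and rows downward; lengths in m; the calibration is good to about 2 mm. A picture is of the moment at which its call begins. There is no depth.
- sign_off(): hands the job in; it is judged then, once.
The state is a dict: "t": time; "joint_positions": joint angles; "joint_vel": joint speeds; "tau": joint torques, N m; "tcp_pos": TCP position; "orientation": TCP orientation; "ft_force": force on the tool from outside, world axes, zero at the start; "torque": the same for the moment, N m; "gripper_width": finger opening in m; "gripper_force": force on a finger pad.
Only numpy, scipy, OpenCV 4.12 (cv2) and the standard library are available. Lean on these libraries where they do the work, as an engineer would, in place of code of your own. Each camera call takes 0.05 s, during which the arm holds its last target. There are 200 camera calls.

TASK

Take the black lens with the yellow ring off the camera that lies on its back: push the red release button all the way down, twist the lens a quarter turn counter-clockwise (seen from above) in its mount and lift it straight out. Then stand it upright, mount end down, on the closed purple notebook and let go of it; do not drop it or tip it over.

Things in the scene. Friction and masses are not known exactly. Their poses are not given: they have to be found in the camera images.
- camera: Black camera lying on its back, fixed; 98x152x34 mm (x, y, z), silver top plate on its +x edge. Origin: centre of its underside, on the lens mount's axis; z up. A steel mount ring (68 mm across) rises to z = 50. Round red release button, 23 mm across, centred at x 0, y +59 mm; its top is at z = 68 mm, 58 when fully down. A rubber hand grip on the -y side rises to 42.
- release (a joint): The camera's red release button: 0 up (lens locked), 0.010 m fully down. It goes straight down with about 3 N to a solid end stop and stays down by itself. When up, its tongue blocks the lens's ear; from 0.009 on the ear passes over it.
- lens: Black lens, yellow ring, 72 mm high, 0.15-0.3 kg, loose, in the camera's mount. Origin: centre of foot, z to the glass. Grip its barrel: 54 mm diameter, 18-72 above foot. Below: 66 mm flange with an ear out to 43; 53 mm foot. Mounted: foot at camera z 37.5, on its axis, axes parallel. Turns only counter-clockwise from above; at 60-120 degrees it lifts out straight up (15 mm or more).
- notebook: Closed purple notebook lying flat, fixed, 148x109x14 mm (x, y, z). Origin: centre of its underside; its cover is 14 mm above it. The lens shall stand on it. (The other lens on the desk, white with a blue ring, is not wanted.)

How it is judged:
By the outcome, as a careful person would: the job done as asked, in the order asked, and still so for the second after the job is handed in, with the robot touching nothing.
It also fails if it takes over 51 s, if anything falls off the work surface, if the arm or the gripper's body presses on something with over 40 N, if the wrist force passes 120 N, or if a joint passes its speed limit or range.

## Working session

There is one attempt and no reset: what is moved stays moved. The work goes in short steps, Python scripts to look and compute and a shell command to move; the robot and the scene stay as the last step left them, time stands still between calls to the robot, and variables do not carry over. Pictures are saved under pics/ and viewed, at most 10 in all, crops included, and the job is handed in when it is done.

```bash
mkdir -p pics
cat > h.py <<'E'
import numpy as np, cv2, json
from rig import *
def snap(name,fn):
    c=camera(name); cv2.imwrite('pics/'+fn+'.png',c['image'])
    np.savez('pics/'+fn+'.npz',**{k:c[k] for k in('fx','fy','cx','cy','world_to_cam')}); 
    print([k for k in c if k!='image']); return c
def ray(fn,u,v,z):
    c=np.load('pics/'+fn+'.npz'); T=np.linalg.inv(c['world_to_cam'])
    d=np.array([(u-c['cx'])/c['fx'],-(v-c['cy'])/c['fy'],-1.]); d=T[:3,:3]@d; o=T[:3,3]
    return o+d*(z-o[2])/d[2]
def proj(fn,p):
    c=np.load('pics/'+fn+'.npz'); q=c['world_to_cam']@np.r_[p,1]
    return c['cx']+c['fx']*q[0]/-q[2], c['cy']-c['fy']*q[1]/-q[2]
E
python3 - <<'E'
from h import *
c=snap('top','top'); print(c['fx'],c['world_to_cam'].round(3).tolist())
c2=snap('scene','scene')
for k in c:
    if k not in('image','world_to_cam'): print(k,c[k])
o=observe(); print({k:np.round(o[k],3).tolist() for k in o})
E
```

```text
['fx', 'fy', 'cx', 'cy', 'world_to_cam']
502.0304880238022 [[-0.005, -1.0, 0.011, 0.005], [0.994, -0.004, 0.11, -0.464], [-0.11, 0.012, 0.994, -0.9], [0.0, 0.0, 0.0, 1.0]]
['fx', 'fy', 'cx', 'cy', 'world_to_cam']
fx 502.0304880238022
fy 502.0304880238022
cx 280.3110190439698
cy 208.23525901944447
{'t': 0.1, 'joint_positions': [1.259, 0.3, 1.521, -0.0, 1.321, -0.067], 'joint_vel': [0.0, -0.002, -0.001, 0.001, -0.001, -0.0], 'tau': [0.002, -53.264, -35.329, 0.071, 0.023, -0.0], 'tcp_pos': [0.133, 0.533, 0.205], 'orientation': [-3.141, -0.0, 2.897], 'ft_force': [0.329, 0.474, -0.195], 'torque': [-0.0, 0.01, -0.041], 'gripper_force': 0.0, 'gripper_width': 0.094}
```

View pics/top.png

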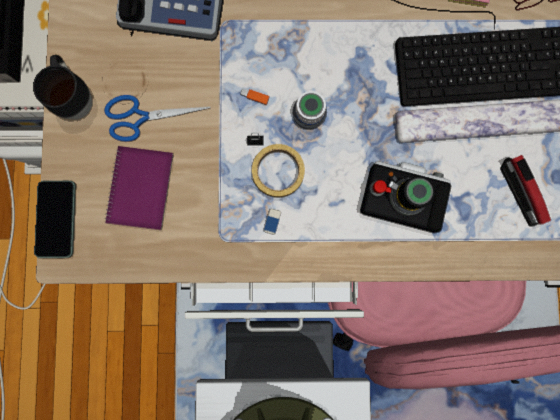

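View pics/scene.png

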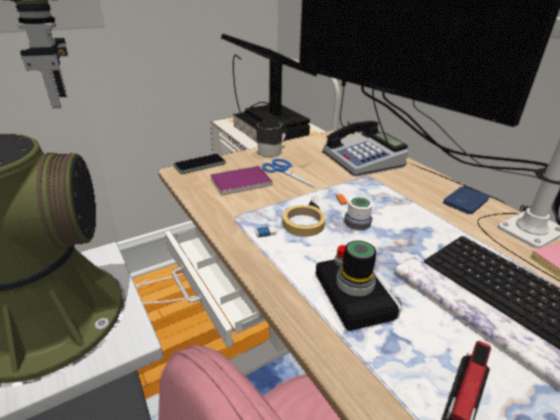

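Top view: the camera is at about (405,197), with the red button at (380,187), the lens glass at (419,193) and the silver plate on its upper edge. The notebook is at (140,188) and the white lens at (309,108). I'll enlarge the two objects that matter.

Run:
```python
from h import *
i=cv2.imread('pics/top.png')
a=cv2.resize(i[145:245,350:460],None,fx=5,fy=5,interpolation=cv2.INTER_CUBIC)
b=cv2.resize(i[140:240,95:185],None,fx=2.5,fy=2.5,interpolation=cv2.INTER_CUBIC)
o=np.zeros((500,790,3),np.uint8); o[:,:550]=a; o[:250,555:780]=b; cv2.imwrite('pics/crop.png',o)
```

```text
(no output)
```

View pics/crop.png

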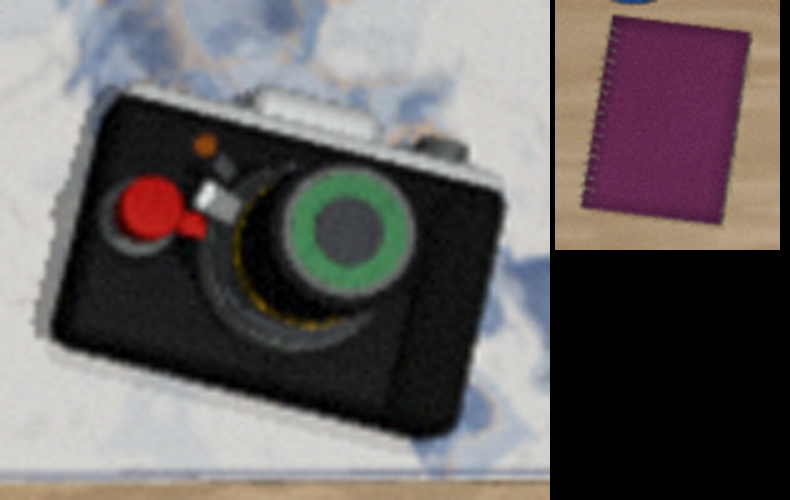

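The crop shows the lens top at (348,231), the button at (151,208) and the ear (white mark) beside the button at (215,200). The notebook corners are clear too.

Run:
```python
from h import *
f=lambda x,y:(350+x/5-.4,145+y/5-.4)
L=ray('top',*f(348,231),.1095); B=ray('top',*f(151,208),.068)
print('lens',L.round(4),'btn',B.round(4),'dist',np.hypot(*(B-L)[:2]),'yaw',np.degrees(np.arctan2(*(B-L)[1::-1]))-90)
K=[ray('top',*f(x,y),.034) for x,y in((108,92),(504,195),(448,437),(55,340))]
for k in K:print(k.round(4))
print('cam c',np.mean(K,0),[np.linalg.norm(K[i]-K[i-1]).round(3) for i in range(4)],np.degrees(np.arctan2(*(K[0]-K[1])[1::-1]))-90)
g=lambda x,y:(95+(x-555)/2.5-.3,140+y/2.5-.3)
N=[ray('top',*g(x,y),.014) for x,y in((612,16),(750,33),(721,224),(583,208))]
print('nb',np.mean(N,0),[np.linalg.norm(N[i]-N[i-1]).round(3) for i in range(4)])
o=observe();print(o['tcp_pos'],o['orientation'])
```

```text
lens [ 0.4834 -0.2304  0.1095] btn [ 0.4979 -0.1728  0.068 ] dist 0.05939942422187142 yaw -14.141023795615325
[ 0.5466 -0.1652  0.034 ]
[ 0.5075 -0.3107  0.034 ]
[ 0.4183 -0.2863  0.034 ]
[ 0.4545 -0.1435  0.034 ]
cam c [ 0.48172231 -0.22643943  0.034     ] [np.float64(0.095), np.float64(0.151), np.float64(0.093), np.float64(0.147)] -15.02752521878358
nb [0.50541174 0.2664716  0.014     ] [np.float64(0.146), np.float64(0.105), np.float64(0.145), np.float64(0.103)]
[0.13324798 0.53339916 0.20497233] [-3.14064612e+00 -5.07185083e-05  2.89677193e+00]
```

Sizes agree with the data: button to lens axis measures 59.4 mm against 59, and camera yaw is about -14.5°. I'll go over the button with the fingers shut.

```bash
cat >> h.py <<'E'
def go(x,y,z,yaw):
    "shift in tool axes (cm) from the measured pose, and tool-z turn"
    o=observe(); p=np.array(o['tcp_pos']); w=o['orientation'][2]
    d=100*(np.array([x,y,z])-p)
    print('pos',p.round(4),'rpy',np.round(o['orientation'],3),'F',np.round(o['ft_force'],1),'w',round(o['gripper_width'],4),'t',o['t'])
    for a in(w,yaw): print('yaw%.3f: dx %.2f dy %.2f dz %.2f'%(a,d[0]*np.cos(a)+d[1]*np.sin(a),d[0]*np.sin(a)-d[1]*np.cos(a),-d[2]))
    print('turn %.3f'%((w-yaw+np.pi)%(2*np.pi)-np.pi))
E
python3 -m handwheel '[[[-1,-3.75,-4.26,0,0],[-1,-3.75,-4.26,0,0],[-1,-3.75,-4.26,0,0],[-1,-3.75,-4.26,0,0],[-1,-3.75,-4.26,0,0],[-1,-3.75,-4.26,0,0],[-1,-3.75,-4.26,0,0],[-1,-3.75,-4.26,0,0],[-1,-3.75,-4.26,0,0],[-1,-3.75,-4.26,0,0],[-1,-3.75,-4.26,0,0],[-1,-3.75,-4.26,0,0],[-1,-3.75,-4.26,0,0],[-1,-3.75,-4.26,0,0],[-1,0,0,0,0.175],[-1,0,0,0,0.175],[-1,0,0,0,0.175],[-1,0,0,0,0.175],[-1,0,0,0,0.175],[-1,0,0,0,0.175]]]' 30
python3 -c "
from h import *
go(.498,-.173,.09,1.318)"
```

```text
t: 2.6
tcp_pos: [0.498, -0.1722, 0.2051]
orientation: [-3.141, -0.0, 1.841]
ft_force: [-0.1, -0.2, -0.4]
gripper_width: 0.0001
gripper_force: 0.0
pos [ 0.498  -0.1722  0.2051] rpy [-3.141 -0.     1.841] F [-0.1 -0.2 -0.4] w 0.0001 t 2.6
yaw1.841: dx -0.08 dy -0.02 dz 11.51
yaw1.318: dx -0.08 dy 0.02 dz 11.51
turn 0.523
```

```bash
python3 -m handwheel '[[[-1,0,0,1,0.175],[-1,0,0,1,0.175],[-1,-0.1,0,1,0.173],[-1,0,0,0,0]]]'
python3 -c "
from h import *
snap('wrist','w1'); go(.498,-.173,.08,1.318)
print(proj('w1',[.498,-.173,.068]),proj('w1',[.4834,-.2304,.1095]))"
```

```text
t: 3.1
tcp_pos: [0.4976, -0.1731, 0.1747]
orientation: [-3.14, -0.0, 1.325]
ft_force: [0.4, 0.9, -0.0]
gripper_width: 0.0004
gripper_force: 0.0
['fx', 'fy', 'cx', 'cy', 'world_to_cam']
pos [ 0.4979 -0.1732  0.1753] rpy [-3.141 -0.     1.328] F [-0.1 -0.1  0.6] w 0.0003 t 3.15
yaw1.328: dx 0.02 dy 0.01 dz 9.53
yaw1.318: dx 0.02 dy 0.01 dz 9.53
turn 0.010
(np.float64(278.99874685219544), np.float64(204.79033593057517)) (np.float64(278.74148395396315), np.float64(278.815514048116))
```

View pics/w1.png

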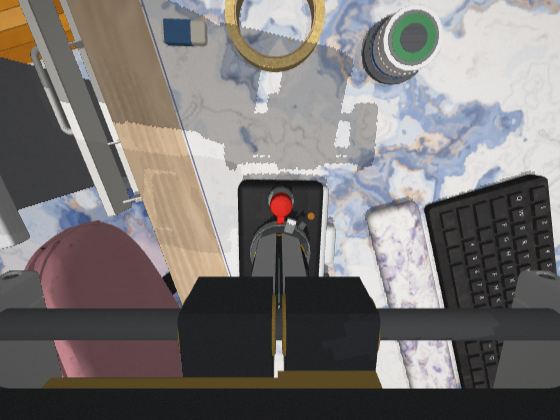

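The wrist picture shows the red button at (280,205), as predicted at (279,205). Pressing.

```bash
python3 -m handwheel '[[[-1,0,0,3.5,0],[-1,0,0,3.5,0],[-1,0,0,2.5,0],[-1,0,0,0.5,0],[-1,0,0,0.5,0],[-1,0,0,0.4,0],[-1,0,0,0.3,0],[-1,0,0,0.2,0]]]'
python3 -c "
from h import *
go(.498,-.173,.058,1.318)"
```

```text
t: 4.15
tcp_pos: [0.4985, -0.1734, 0.0619]
orientation: [3.14, 0.0, 1.324]
ft_force: [3.2, -0.1, 2.5]
gripper_width: 0.0005
gripper_force: 1.2
pos [ 0.4985 -0.1734  0.0619] rpy [3.14  0.    1.324] F [ 3.2 -0.1  2.5] w 0.0005 t 4.15
yaw1.324: dx 0.03 dy -0.06 dz 0.39
yaw1.318: dx 0.03 dy -0.06 dz 0.39
turn 0.006
```

```bash
python3 -m handwheel '[[[-1,0,0,0.1,0],[-1,0,0,0.1,0],[-1,0,0,0.1,0],[-1,0,0,0.1,0],[-1,0,0,0,0]]]'
```

```text
t: 4.78
tcp_pos: [0.4982, -0.1734, 0.0582]
orientation: [3.141, 0.0, 1.324]
ft_force: [-1.8, 0.7, 11.8]
gripper_width: 0.0004
gripper_force: 5.6
```

```bash
python3 -m handwheel '[[[-1,0,0,0.1,0],[-1,0,0,0,0]]]'
```

```text
t: 5.03
tcp_pos: [0.4983, -0.1734, 0.058]
orientation: [3.141, 0.0, 1.324]
ft_force: [-5.6, 1.0, 21.7]
gripper_width: 0.0004
gripper_force: 11.1
```

The force climbs with no further travel at z = 0.058, so the button is fully down. Now to the lens.

```bash
python3 -m handwheel '[[[-1,0,0,-3,0],[-1,0,0,-3,0],[-1,0,0,-3.2,0],[1,-3,0,0,0],[1,-2.9,0,0,0],[1,0,0,0,0],[1,0,0,0,0],[1,0,0,0,0],[1,0,0,0,0]]]'
python3 -c "
from h import *
snap('wrist','w2');snap('top','t2');go(.4834,-.2304,.069,1.318)
a=cv2.imread('pics/t2.png')[120:270,330:480];b=cv2.imread('pics/w2.png')
o=np.zeros((420,800,3),np.uint8);o[:,:420]=cv2.resize(a,(420,420));o[:285,420:]=cv2.resize(b,(380,285));cv2.imwrite('pics/c2.png',o)"
```

```text
t: 6.15
tcp_pos: [0.4837, -0.2299, 0.1484]
orientation: [-3.141, -0.0, 1.325]
ft_force: [0.1, -0.5, 0.3]
gripper_width: 0.0566
gripper_force: 0.0
['fx', 'fy', 'cx', 'cy', 'world_to_cam']
['fx', 'fy', 'cx', 'cy', 'world_to_cam']
pos [ 0.4837 -0.2301  0.1484] rpy [-3.142 -0.     1.324] F [0.3 0.2 0.1] w 0.065 t 6.25
yaw1.324: dx -0.03 dy -0.02 dz 7.94
yaw1.318: dx -0.03 dy -0.02 dz 7.94
turn 0.006
```

View pics/c2.png

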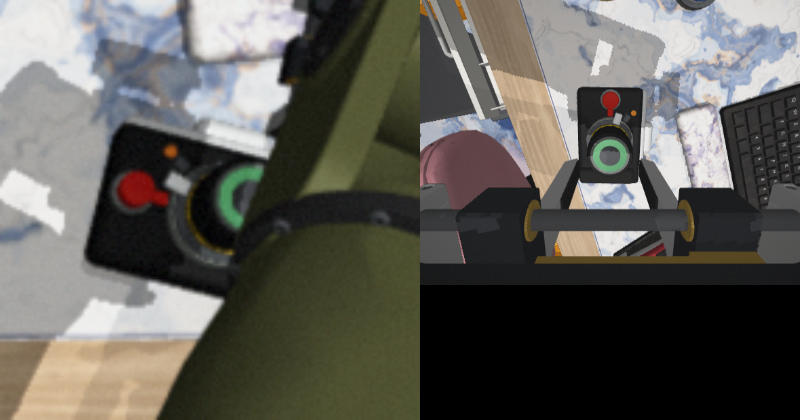

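The fingers straddle the lens (glass at (610,155) in the right panel, midway between them), and the button stays down. Lower and grip.

```bash
python3 -m handwheel '[[[1,0,0,0,0],[1,0,0,0,0],[1,0,0,0,0],[1,0,0,2,0],[1,0,0,2,0],[1,0,0,2,0],[1,0,0,1.9,0],[1,0,0,0,0],[-1,0,0,0,0],[-1,0,0,0,0],[-1,0,0,0,0],[-1,0,0,0,0],[-1,0,0,0,0],[-1,0,0,0,0],[-1,0,0,0,0]]]' 15
```

```text
t: 8.12
tcp_pos: [0.4837, -0.2305, 0.0696]
orientation: [3.141, 0.0, 1.324]
ft_force: [-1.2, -0.0, 3.9]
gripper_width: 0.0539
gripper_force: 15.0
```

Gripped at 53.9 mm with little side force. Twist, with a check partway.

```bash
python3 -m handwheel '[[[-1,0,0,0,0],[-1,0,0,0,0],[-1,0,0,0,-0.1],[-1,0,0,0,-0.1],[-1,0,0,0,-0.1]]]' 35; python3 -c "
from h import *
print(observe()['torque'])"
```

```text
t: 8.75
tcp_pos: [0.4838, -0.2306, 0.0696]
orientation: [3.141, 0.0, 1.627]
ft_force: [-0.2, 0.6, 4.9]
gripper_width: 0.0534
gripper_force: 35.0
[-0.09769983  0.10045996 -0.06239224]
```

```bash
python3 -m handwheel '[[[-1,0,0,0,-0.14],[-1,0,0,0,-0.14],[-1,0,0,0,-0.14],[-1,0,0,0,-0.14],[-1,0,0,0,-0.14],[-1,0,0,0,-0.14],[-1,0,0,0,-0.14],[-1,0,0,0,-0.14],[-1,0,0,0,-0.15],[-1,0,0,0,0]]]'; python3 -c "
from h import *
print(observe()['torque']);snap('wrist','w3')"
```

```text
t: 10.0
tcp_pos: [0.4838, -0.2306, 0.0697]
orientation: [-3.141, 0.001, 2.893]
ft_force: [-0.0, -0.3, 6.4]
gripper_width: 0.0536
gripper_force: 35.0
[ 0.10126071 -0.00040097  0.06547901]
['fx', 'fy', 'cx', 'cy', 'world_to_cam']
```

View pics/w3.png

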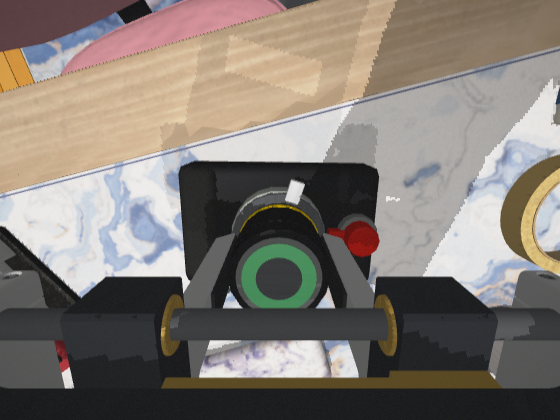

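The ear mark at (296,190) has swung from the button at (362,238) round to the camera's -x side, so the lens has turned a quarter. Lift straight up.

```bash
python3 -m handwheel '[[[-1,0,0,-0.5,0],[-1,0,0,-0.5,0],[-1,0,0,-0.7,0],[-1,0,0,-0.7,0],[-1,0,0,-1.5,0],[-1,0,0,-2,0],[-1,0,0,-2.5,0],[-1,0,0,-2.5,0],[-1,0,0,-1,0],[-1,0,0,0,0]]]'; python3 -c "
from h import *
go(.505,.266,.19,2.893)"
```

```text
t: 11.3
tcp_pos: [0.4837, -0.2305, 0.1889]
orientation: [-3.141, 0.001, 2.894]
ft_force: [-0.2, 0.8, -2.4]
gripper_width: 0.0534
gripper_force: 35.0
pos [ 0.4837 -0.2305  0.1889] rpy [-3.141e+00  1.000e-03  2.894e+00] F [-0.2  0.8 -2.4] w 0.0534 t 11.3
yaw2.894: dx 10.11 dy 48.66 dz -0.11
yaw2.893: dx 10.15 dy 48.65 dz -0.11
turn 0.001
```

The wrist now carries about 2.4 N of lens weight and it came free. Carry it to the notebook.

```bash
python3 -m handwheel '[[[-1,0.2,1,0,0],[-1,0.5,2.5,0,0],[-1,0.85,4.1,0,0],[-1,0.85,4.1,0,0],[-1,0.85,4.1,0,0],[-1,0.85,4.1,0,0],[-1,0.85,4.1,0,0],[-1,0.85,4.1,0,0],[-1,0.85,4.1,0,0],[-1,0.85,4.1,0,0],[-1,0.85,4.1,0,0],[-1,0.85,4.1,0,0],[-1,0.6,2.5,0,0],[-1,0.3,1.7,0,0],[-1,0,0,4,0],[-1,0,0,4,0],[-1,0,0,3,0],[-1,0,0,1.2,0],[-1,0,0,0,0],[-1,0,0,0,0]]]'; python3 -c "
from h import *
go(.505,.266,.046,2.893);snap('wrist','w4');snap('scene','s4')
a=cv2.imread('pics/s4.png')[120:230,150:330];b=cv2.imread('pics/w4.png')
o=np.zeros((330,800,3),np.uint8);o[:220,:360]=cv2.resize(a,(360,220));o[:,360:]=cv2.resize(b,(440,330));cv2.imwrite('pics/c4.png',o)"
```

```text
t: 13.8
tcp_pos: [0.5057, 0.2667, 0.0677]
orientation: [3.14, 0.001, 2.894]
ft_force: [-0.9, -0.1, -2.4]
gripper_width: 0.054
gripper_force: 35.0
pos [0.5057 0.2667 0.0677] rpy [3.140e+00 1.000e-03 2.894e+00] F [-0.9 -0.1 -2.4] w 0.054 t 13.8
yaw2.894: dx 0.06 dy -0.08 dz 2.17
yaw2.893: dx 0.06 dy -0.08 dz 2.17
turn 0.001
['fx', 'fy', 'cx', 'cy', 'world_to_cam']
['fx', 'fy', 'cx', 'cy', 'world_to_cam']
```

View pics/c4.png

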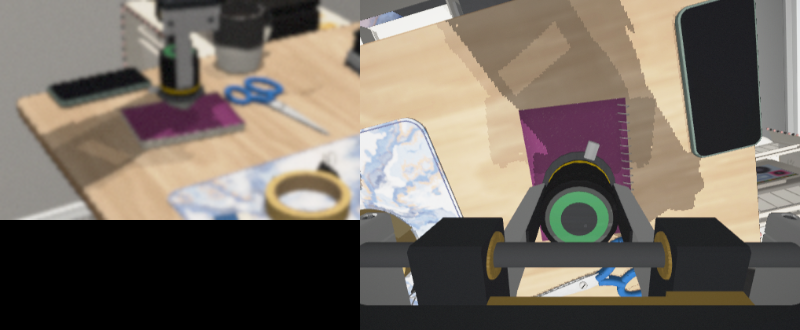

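The lens hangs upright just above the notebook at (180,95), within its cover on all sides. Lower it until it touches.

```bash
python3 -m handwheel '[[[-1,0,0,0.8,0],[-1,0,0,0.6,0],[-1,0,0,0.3,0],[-1,0,0,0.2,0],[-1,0,0,0.1,0],[-1,0,0,0.1,0],[-1,0,0,0,0]]]'
```

```text
t: 14.78
tcp_pos: [0.5051, 0.2664, 0.0455]
orientation: [3.142, 0.0, 2.894]
ft_force: [0.7, 0.4, -1.1]
gripper_width: 0.0537
gripper_force: 35.0
```

```bash
python3 -m handwheel '[[[-1,0,0,0.05,0],[-1,0,0,0.05,0],[-1,0,0,0,0]]]' 12
```

```text
t: 15.15
tcp_pos: [0.5051, 0.2664, 0.0444]
orientation: [-3.142, -0.0, 2.894]
ft_force: [0.1, -0.4, -2.5]
gripper_width: 0.0539
gripper_force: 12.0
```

```bash
python3 -m handwheel '[[[-1,0,0,0.05,0],[-1,0,0,0.05,0],[-1,0,0,0,0]]]'; python3 -m handwheel '[[[-1,0,0,0.05,0],[-1,0,0,0,0]]]'
```

```text
t: 15.52
tcp_pos: [0.5051, 0.2664, 0.0434]
orientation: [-3.142, -0.0, 2.894]
ft_force: [-0.4, -0.5, -2.7]
gripper_width: 0.0537
gripper_force: 12.0
t: 15.78
tcp_pos: [0.5051, 0.2664, 0.043]
orientation: [3.142, 0.0, 2.894]
ft_force: [1.3, -0.2, -2.0]
gripper_width: 0.0539
gripper_force: 12.0
```

```bash
for i in 1 2; do python3 -m handwheel '[[[-1,0,0,0.05,0],[-1,0,0,0.05,0],[-1,0,0,0,0]]]'; done
```

```text
t: 16.15
tcp_pos: [0.5053, 0.2664, 0.0429]
orientation: [3.141, 0.0, 2.894]
ft_force: [-4.2, -2.4, 10.2]
gripper_width: 0.054
gripper_force: 12.0
t: 16.52
tcp_pos: [0.5057, 0.2664, 0.0426]
orientation: [3.141, 0.001, 2.894]
ft_force: [-4.9, -5.2, 16.1]
gripper_width: 0.0536
gripper_force: 12.0
```

Contact at about z = 0.043. Relieve the excess press, then open gently.

```bash
python3 -m handwheel '[[[-1,0,0,-0.05,0],[-1,0,0,-0.05,0],[-1,0,0,-0.05,0],[-1,0,0,0,0]]]' 6; python3 -m handwheel '[[[1,0,0,0,0],[1,0,0,0,0],[1,0,0,0,0],[1,0,0,0,0],[1,0,0,0,0],[1,0,0,0,0],[1,0,0,0,0]]]'
python3 -c "
from h import *
snap('wrist','w5')"
```

```text
t: 17.02
tcp_pos: [0.5052, 0.2665, 0.0425]
orientation: [3.141, 0.0, 2.894]
ft_force: [1.1, -0.3, 2.5]
gripper_width: 0.054
gripper_force: 6.0
t: 17.9
tcp_pos: [0.5051, 0.2664, 0.0425]
orientation: [-3.142, 0.0, 2.894]
ft_force: [-1.6, -0.1, 0.8]
gripper_width: 0.0941
gripper_force: 0.0
['fx', 'fy', 'cx', 'cy', 'world_to_cam']
```

View pics/w5.png

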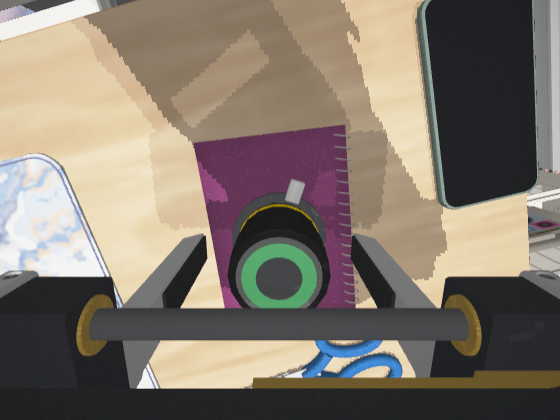

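The lens stands on the notebook (glass at (279,277)) and both fingers are clear of it by about 20 mm. Retreat straight up.

```bash
python3 -m handwheel '[[[1,0,0,-1,0],[1,0,0,-2,0],[1,0,0,-3,0],[1,0,0,-3,0],[1,0,0,-3,0],[1,0,0,-3,0],[1,0,0,-2,0],[1,0,0,0,0],[1,0,0,0,0],[1,0,0,0,0]]]'
python3 -c "
from h import *
snap('scene','s6'); a=cv2.imread('pics/s6.png')[100:340,150:430]; cv2.imwrite('pics/c6.png',cv2.resize(a,(700,600)))"
```

```text
t: 19.2
tcp_pos: [0.5048, 0.2663, 0.2115]
orientation: [-3.141, -0.001, 2.894]
ft_force: [-0.1, -0.3, 0.0]
gripper_width: 0.094
gripper_force: 0.0
['fx', 'fy', 'cx', 'cy', 'world_to_cam']
```

View pics/c6.png

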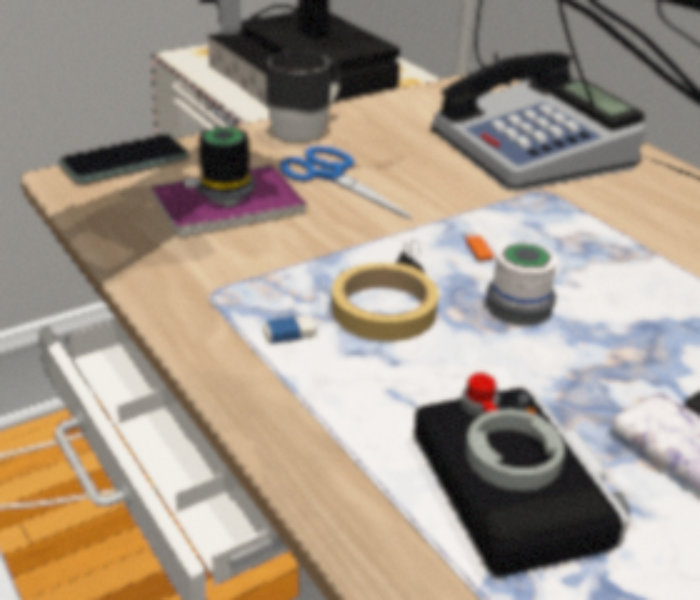

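The lens stands upright on the notebook at (225,165), and the camera mount is empty. The gripper is clear, so I'm handing in.

```bash
python3 -c "
from rig import *
print(sign_off())"
```

```text
the job is handed in; nothing more can be done
None
```

I pushed the release button fully down, turned the lens a quarter turn counter-clockwise, lifted it out and stood it upright on the purple notebook; I handed the job in at about 19 s, and the hand-in gave no verdict back.

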